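# Work a tight plastic plug out of an aluminium drive casting

## Task

Get the blue plastic plug out of the aluminium casting so the metal can be recycled: swing the yellow keeper well aside, then work the plug free by twisting it back and forth while pulling gently, so that the casting does not lift off its nest, and put the plug in the red bin. Leave the loose parts and tools on the bench where they are.

Things in the scene. Friction and masses are not known exactly. Their poses are not given: they have to be found in the camera images.
- bore (a point): Centre of the bore's mouth in the level top face of the aluminium casting (180 x 120 mm, 58 thick, top 70 mm above the table; dark steel nest 210 x 150 mm under it is fixed). x = along the casting's long side, z up. The casting spans x -45 to +135 mm, y -60 to +60 mm from here. The plug comes up easily only while it is being twisted, about 3 mm per twist of 0.8 rad or more; loose after about 18 mm.
- casting (a joint): How far the casting has been lifted straight up off its nest (m, 0 = seated). Only its weight (about 16 N) holds it down; guide pins keep it from turning or sliding. A straight pull on the plug takes 20 to 31 N and so lifts the casting; while it is twisted (about 0.5 N m) less than 10 N suffices.
- plug_grip (a point): Centre of the grip bar of the blue plastic plug (80 g): bar 46 mm long (x), 16 thick (y), 42 tall (z). Under it a round flange 60 mm across, 6 thick, its underside 27 mm below this point and resting on the casting at the start; under that a stem 36 mm across, 26 mm long, held tight in the bore by a spring collet. It can turn either way without limit.
- keeper_pivot (a point): Pivot of the yellow keeper on the casting, 7 mm above its top face; axes as the casting's (point bore), 75 mm along +x and 40 mm along -y from the bore.
- keeper (a joint): Angle of the yellow keeper about its upright pivot (rad), from 0 (closed, its nose lies over the flange of the plug and blocks it) to 1.65 (fully open); it grows clockwise seen from above, and it stays where it is left. A push of about 1 to 2 N on its post turns it.
- keeper_post (a point): Middle of the yellow upright post at the free end of the keeper, 16 mm in diameter, 50 mm tall, this point 25 mm below its top and 85 mm from the pivot. At joint value 0 it lies along the casting's +y from the pivot, at 1.57 along the casting's +x.
- red_bin_in (a point): Centre of the inner floor (4 mm above the table) of the open red plastic bin, fixed, 210 mm (x) by 150 mm (y) outside, 80 mm high, walls 4 mm.
- grey_bin: Open grey plastic bin of the same size as the red one, for metal, not for the plug; fixed; origin at the centre of its underside.
- heatsink_center (a point): Finned aluminium heat sink, 90 x 60 x 30 mm, lying in the grey bin; centre.
- gear_white: Loose white plastic gear 70 mm across, 34 mm high, on the table; origin at the centre of its underside.
- gear_black: Loose black plastic gear 62 mm across, 34 mm high, on the table; origin at the centre of its underside.
- screwdriver: Loose screwdriver lying on the table beyond the casting.
- brush: Loose brush lying on the table.
- wrench: Loose wrench lying on the table.
- roller: Loose black rubber paper roller on a steel shaft, 250 mm long, 28 mm across, lying on the table.
Not all that is in view belongs to the job. Of the things like the part that bears plug_grip, leave any that is green; of the rest the smaller one is meant.

How it is judged (in metres and radians):
On the way, in this order (a step that is already met when the one before it is completed fails the run):
1. the keeper is swung well aside (more than 0.7 rad) while the plug is still in (value of joint keeper above 0.7 rad and z of plug_grip in the frame of bore below 0.034 m), for 0.1 s.
2. the plug is out of the bore and above it, the casting still seated on its nest (z of plug_grip in the frame of bore above 0.058 m and horizontal distance between plug_grip and bore below 0.04 m and value of joint casting below 0.004 m).
At the end, for the whole second after the job is handed in: The plug lies in the red bin, wholly let go, the centre of its grip bar within the bin's walls and below its rim (less than 72 mm above its inner floor); the keeper stands more than 0.7 rad open; the casting sits on its nest (within 4 mm) (x of plug_grip in the frame of red_bin_in between -0.1 and 0.1 m and y of plug_grip in the frame of red_bin_in between -0.07 and 0.07 m and z of plug_grip in the frame of red_bin_in below 0.072 m and value of joint keeper above 0.7 rad and value of joint casting below 0.004 m); the robot touches nothing.
It fails at once if the casting is lifted more than 6 mm off its nest (value of joint casting above 0.006 m).
It fails at once if a loose bystander is moved more than 40 mm (distance of any of gear_white, gear_black, screwdriver, brush, wrench, roller, heatsink_center from where it was at the start of the episode above 0.04 m).
It also fails if it takes over 72 s, if anything falls off the work surface, if the arm or the gripper's body presses on something with over 40 N, if the wrist force passes 120 N, or if a joint passes its speed limit or range.

## Robot

A 7-joint arm with a two-finger parallel gripper is mounted at the origin on the work surface. World frame = base frame: x ahead of the robot, y to its left, z up, the work surface at z = 0. Lengths are in m, angles in degrees, forces in N, time in s.
With the tool pointing down it reaches from about 0.4 to 0.875 m from the base axis. Payload 4.4 kg.
Tool frame: the origin (TCP) lies on the centre line of the jaws, within the pads' length; the fingertips stand 14 mm ahead of it and the grasp point (between the pads) lies 5 mm behind it (r.tip_extent is the distance from the TCP to the fingertips, in m); z points along the fingers, y is the line along which they close (so a half turn about z gives the same grasp; the last joint's range is limited). The gripper opens to 85 mm and grips with 20 to 120 N. Pads are 22 mm wide; open, the fingers measure 114 mm over their backs; the gripper's body (76 mm by 85 mm) begins 54 mm behind the grasp point. The pads swing forward as they close: fully open they stand 13 mm farther back than shut.
Start: joints at [59.714, 36.005, 2.206, 86.941, -1.547, 57.084, -1.146], TCP at [0.29, -0.582, 0.245] pointing down, gripper open.
Joint ranges: [-175.42, 175.42], [-21.48, 121.26], [-71.46, 75.88], [10.55, 141.38], [-63.04, 243.04], [13.31, 113.54], [-168.57, 168.57]. Speed limits (degrees/s): [147.25, 147.25, 180, 180, 180, 180, 180].

## Interface

Orientations are given as [roll, pitch, yaw] about the fixed x, y, z axes, in that order (R = Rz(yaw) Ry(pitch) Rx(roll)).
In Python, from bench import telemetry, capture, ticket, cut_out, tip_of, r gives the robot as it stands. The module is installed in compiled form; this text tells all that it offers.
- The arm moves only by the shell command python3 -m jog 'ROWS' [FORCE]. ROWS is JSON, a list of rows, each a list of 5 numbers: the opening, from 0 (shut) to 1 (fully open), then the shift along the world's x, y, z in m, then the turn about the world's z in rad. A call has 1 to 12 rows; each row is the pose to reach, as a shift and turn from the pose commanded when the call began; what a row does not reach only later rows make up. A row lasts 1/8 s, in which the tool goes at most 62.5 mm and 10.7 degrees, less where a joint would pass 70% of its speed; a pose out of reach is approached as far as the arm can. A call with a gripper value outside its range is refused whole. The fingers move at their own pace and stop on an object; FORCE is the grip in N (left out, the last holds). Time passes only in rows, so rows that repeat a pose let the fingers close. It gives the time, the measured TCP pose, the force, the opening and the grip force at its end, in the units of the state.
- telemetry.get_state(): the state, without advancing time (a new reading comes with each control period).
- capture(name): name is "scene" or "top" or "wrist"; returns a dict with "pixels" (480x640x3 uint8, red, green, blue), "depth" (480x640 float32, m along the optical axis (not along the pixel's ray), 0 where there is no reading), "mtx" (3x3 intrinsics, pixels), "camera_from_world" (4x4, takes a point from world to camera coordinates); the wrist camera has in their place "T_tool_cam" (4x4, takes a point from camera to tool coordinates, whose origin is the TCP and whose axes are the flange's). Camera axes: x right, y down, z forward; pixel columns grow to the right and rows downward; lengths in m; the calibration is good to about 2 mm. A picture is of the moment at which its call begins: read the wrist's pose just before it.
- ticket.sign_off(): hands the job in; it is judged then, once.
Trained networks look in the newest picture that a camera, given by its name, has taken for a name from the list of things; names that differ only in an ending like _2 or _b are one class to them, and where a whole thing is asked for, a point or a joint stands for the part that bears it (a point fixed in the world has none). Each returns a list of dicts, best first, with "conf" (0 to 1); they miss things now and then, are a little off and sometimes report something else, mostly with a low value. They report only what shows in the picture. A call takes as long as a camera call. They do not tell look-alikes from the thing itself.
- cut_out(name, camera): "mask" (480x640 bool, what is visible of it) and "location" ([column, row] in pixels, amid what is visible of it).
- tip_of(name, camera): "location" ([column, row] in pixels: a listed point, or the origin of a listed thing).
The state is a dict: "clock": time; "joint_pos": joint angles; "qd": joint speeds; "joint_torque": joint torques, N m; "ee_pos": TCP position; "tool_rot": TCP orientation; "wrist_force": force on the tool from outside, world axes, zero at the start; "ft_torque": the same for the moment, N m; "opening": opening from 0.0 (shut) to 1.0 (fully open); "gripper_force": force on a finger pad.
Only numpy, scipy, OpenCV 4.12 (cv2) and the standard library are available. Lean on these libraries where they do the work, as an engineer would, in place of code of your own. Each camera call takes 0.05 s, during which the arm holds its last target. There are 200 camera calls.

## Working session

There is one attempt and no reset: what is moved stays moved. The work goes in short steps, Python scripts to look and compute and a shell command to move; the robot and the scene stay as the last step left them, time stands still between calls to the robot, and variables do not carry over. Pictures are saved under pics/ and viewed, at most 10 in all, crops included, and the job is handed in when it is done.

```bash
mkdir -p pics
cat > h.py <<'E'
import numpy as np, cv2
from bench import telemetry, capture, ticket, cut_out, tip_of, r
from scipy.spatial.transform import Rotation as R
def cam_T(im):
    if "camera_from_world" in im: return np.linalg.inv(im["camera_from_world"])
    s=im["st"]; T=np.eye(4); T[:3,:3]=R.from_euler('xyz',s["tool_rot"],degrees=True).as_matrix(); T[:3,3]=s["ee_pos"]
    return T@im["T_tool_cam"]
def cap(n):
    s=telemetry.get_state(); im=dict(capture(n)); im["st"]=s; return im
def cloud(im):
    d=im["depth"]; v,u=np.mgrid[:480,:640]; K=im["mtx"]
    P=np.stack([(u-K[0,2])/K[0,0]*d,(v-K[1,2])/K[1,1]*d,d],-1)
    T=cam_T(im); return P@T[:3,:3].T+T[:3,3]
def ray(im,px,z):
    K=im["mtx"];T=cam_T(im);d=T[:3,:3]@np.array([(px[0]-K[0,2])/K[0,0],(px[1]-K[1,2])/K[1,1],1]);o=T[:3,3]
    return o+d*(z-o[2])/d[2]
E
python3 - <<'E'
from h import *
print(telemetry.get_state())
for n in ["scene","top"]:
    im=cap(n); cv2.imwrite(f"pics/{n}0.png",im["pixels"][...,::-1]); C=cloud(im)
    for t in ["plug_grip","bore","keeper_pivot","keeper_post","red_bin_in","grey_bin","gear_white","gear_black"]:
        for d in tip_of(t,n)[:3]:
            c,w=d["location"]; i,j=min(max(int(w),0),479),min(max(int(c),0),639)
            print(n,t,round(d["conf"],2),np.round(d["location"]),C[i,j].round(3))
    for d in cut_out("plug_grip",n)[:4]:
        m=d["mask"]; print(n,"plugmask",round(d["conf"],2),np.round(d["location"]),m.sum(),np.median(C[m],0).round(3),im["pixels"][m].mean(0).round())
E
```

```text
{'clock': 0.0, 'joint_pos': array([59.71399592, 36.05914157,  2.20343739, 86.99642795, -1.54757486,
       57.08368715, -1.14628698]), 'qd': array([ 0.049961  , -0.05537114, -0.05113236, -0.06565636,  0.10065022,
       -0.02955697, -0.03993342]), 'joint_torque': array([-1.18080050e-03, -5.63411522e+01,  1.22576449e+00, -1.93452805e+01,
        1.10262146e-02,  1.03773444e-02, -7.67516781e-06]), 'ee_pos': array([ 0.28994221, -0.5810773 ,  0.2443844 ]), 'tool_rot': array([-1.79890457e+02,  1.49202584e-03,  2.65145350e+01]), 'wrist_force': array([-1.68317268, -0.8529043 ,  0.19197659]), 'ft_torque': array([0.01510816, 0.01632628, 0.01740318]), 'gripper_force': 0.0, 'opening': 1.0008195502377348}
scene plug_grip 0.68 [344. 229.] [ 0.523 -0.002  0.118]
scene plug_grip 0.66 [382. 288.] [0.531 0.124 0.066]
scene plug_grip 0.64 [391. 211.] [0.393 0.003 0.095]
scene bore 0.92 [344. 233.] [ 0.523 -0.002  0.109]
scene keeper_pivot 0.71 [306. 241.] [ 0.586 -0.049  0.087]
scene keeper_post 0.91 [330. 257.] [0.592 0.036 0.12 ]
scene red_bin_in 0.73 [449. 346.] [0.49  0.276 0.005]
scene grey_bin 0
[... 765 characters left out ...]
8. 293.] [0.485 0.282 0.   ]
top grey_bin 0.68 [480. 292.] [ 0.49  -0.329  0.032]
top grey_bin 0.66 [403. 190.] [ 0.698 -0.176  0.033]
top gear_white 0.63 [231. 188.] [0.698 0.176 0.028]
top gear_white 0.41 [383. 153.] [ 0.783 -0.14   0.005]
top gear_white 0.29 [321. 282.] [ 0.498 -0.011  0.118]
top gear_black 0.66 [405. 187.] [ 0.704 -0.18   0.033]
top gear_black 0.55 [383. 156.] [ 0.776 -0.138  0.005]
top plugmask 0.65 [323. 280.] 733 [ 0.502 -0.015  0.076] [ 30.  75. 155.]
top plugmask 0.65 [252. 275.] 706 [0.514 0.123 0.032] [ 27. 117.  41.]
top plugmask 0.58 [317. 349.] 1243 [ 0.372 -0.012  0.042] [ 29.  76. 159.]
top plugmask 0.55 [322. 240.] 898 [ 0.577 -0.011  0.083] [151. 150.  18.]
```

Run:
```python
from h import *
a=cv2.imread("pics/top0.png")
cv2.imwrite("pics/crop.png",cv2.resize(a[120:400,150:520],None,fx=2.1,fy=2.1,interpolation=cv2.INTER_CUBIC)[:600,:800])
im=cap("top");C=cloud(im);px=im["pixels"].astype(int)
# casting top face
m=(abs(C[...,2]-.07)<.006)&(C[...,0]>.4)&(C[...,0]<.75)&(abs(C[...,1])<.12)
m=cv2.morphologyEx(m.astype(np.uint8),cv2.MORPH_OPEN,np.ones((3,3)))
n,l,s,c=cv2.connectedComponentsWithStats(m);k=1+s[1:,4].argmax()
print("cast",cv2.minAreaRect(C[l==k][:,:2].astype(np.float32)*1000))
b=(C[...,2]>.108)&(C[...,2]<.125)&(abs(C[...,0]-.505)<.06)&(abs(C[...,1]+.012)<.05)&(px[...,2]>px[...,0]+30)
print("bar",b.sum(),C[b].mean(0),cv2.minAreaRect(C[b][:,:2].astype(np.float32)*1000))
p=(C[...,2]>.115)&(abs(C[...,0]-.58)<.04)&(abs(C[...,1]-.03)<.04)
print("post",p.sum(),C[p].mean(0),C[p].max(0))
```

```text
cast ((517.8032836914062, -15.0467529296875), (117.57646179199219, 119.97888946533203), 1.9608662128448486)
bar 210 [ 0.50383321 -0.01563507  0.11575949] ((503.98193359375, -15.598814010620117), (45.96727752685547, 15.854372024536133), 22.200040817260742)
post 68 [0.58188797 0.03180386 0.1317905 ] [0.59018733 0.0397153  0.13799924]
```

View pics/scene0.png

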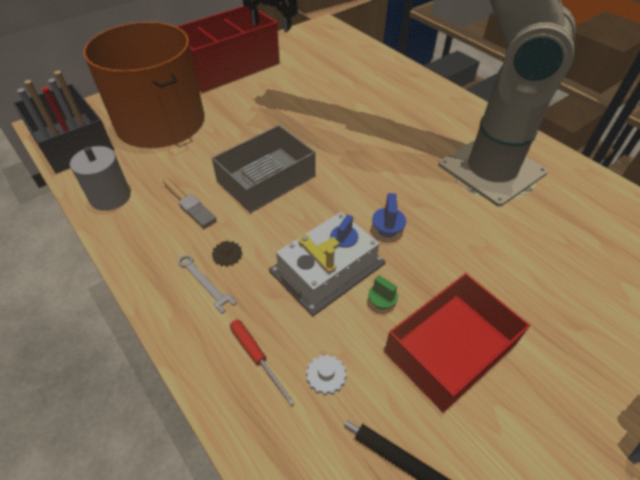

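View pics/crop.png

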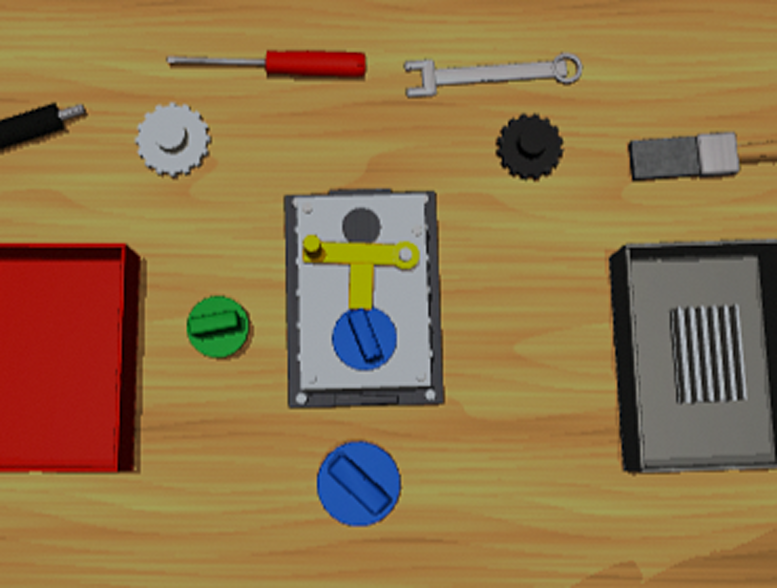

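Candidates in top: the blue plug in the casting (324,279), a larger blue plug on the table (318,350) and a green plug (251,275). The crop confirms that the smaller blue plug, sitting in the casting under the yellow keeper, is the one meant. The bar's long axis is about 22° in world. First I swing the keeper.

```bash
python3 -m jog '[[0,0.05,0.13,0,-0.07],[0,0.1,0.24,0,-0.07],[0,0.15,0.36,0,-0.07],[0,0.2,0.48,0,-0.07],[0,0.25,0.6,0,-0.07],[0,0.25,0.6,0,-0.07],[0,0.25,0.6,0,-0.07],[0,0.25,0.6,0,-0.07],[0,0.25,0.6,0,-0.07],[0,0.25,0.6,0,-0.07],[0,0.25,0.6,0,-0.07],[0,0.25,0.604,0,-0.07]]' 30
python3 - <<'E'
from h import *
s=telemetry.get_state();print(s["joint_pos"].round(1),s["ee_pos"],s["tool_rot"])
im=cap("wrist");C=cloud(im);cv2.imwrite("pics/w1.png",im["pixels"][...,::-1])
for t in ["plug_grip","bore","keeper_pivot","keeper_post"]:
  for d in tip_of(t,"wrist")[:2]:
    c,w=d["location"];print(t,round(d["conf"],2),np.round(d["location"]),C[int(np.clip(w,0,479)),int(np.clip(c,0,639))].round(3))
E
```

```text
clock: 2.55
ee_pos: [0.5407, 0.0245, 0.2452]
tool_rot: [-180.0, -0.0, 22.7]
wrist_force: [0.0, -1.4, -0.8]
opening: 0.004
gripper_force: 0.0
[ -5.9  27.    0.5 104.5  -0.3  48.5 -72.5] [0.54066907 0.02453037 0.24524115] [-1.79976146e+02 -3.53009384e-02  2.27237379e+01]
plug_grip 0.9 [349. 292.] [ 0.512 -0.01   0.119]
plug_grip 0.58 [184. 189.] [0.523 0.119 0.075]
keeper_pivot 0.97 [435. 205.] [ 0.583 -0.047  0.088]
keeper_post 0.84 [334. 166.] [0.584 0.031 0.136]
```

```bash
python3 -m jog '[[0,0,0,-0.06,0],[0,0,0,-0.11,0],[0,0,0,-0.13,0],[0,0,0,-0.13,0]]'; python3 -m jog '[[0,0.014,0.006,0,0],[0,0.026,0.009,0,0],[0,0.039,0.0095,0,0],[0,0.052,0.008,0,0],[0,0.064,0.006,0,0],[0,0.076,0.001,0,0],[0,0.087,-0.005,0,0],[0,0.097,-0.013,0,0],[0,0.106,-0.022,0,0],[0,0.112,-0.03,0,0],[0,0.115,-0.037,0,0],[0,0.115,-0.037,0,0]]'
python3 -m jog '[[0,-0.01,0.005,0.02,0],[0,-0.02,0.01,0.08,0],[0,-0.08,0.02,0.13,0],[0.45,-0.14,0.02,0.13,0],[0.45,-0.15,0.02,0.13,0],[0.45,-0.15,0.02,0.13,0]]'
python3 - <<'E'
from h import *
for n in ["top","wrist"]:
  im=cap(n);C=cloud(im);px=im["pixels"].astype(int);cv2.imwrite(f"pics/{n}2.png",im["pixels"][...,::-1])
  for t in ["plug_grip","bore","keeper_pivot","keeper_post","red_bin_in"]:
   for d in tip_of(t,n)[:2]:
    c,w=d["location"];print(n,t,round(d["conf"],2),np.round(d["location"]),C[int(np.clip(w,0,479)),int(np.clip(c,0,639))].round(3))
  b=(C[...,2]>.108)&(C[...,2]<.125)&(abs(C[...,0]-.505)<.06)&(abs(C[...,1]+.012)<.05)&(px[...,2]>px[...,0]+30)
  if b.sum()>20: print("bar",b.sum(),C[b].mean(0),cv2.minAreaRect(C[b][:,:2].astype(np.float32)*1000))
  f=(abs(C[...,2]-.076)<.006)&(np.hypot(C[...,0]-.505,C[...,1]+.012)<.045)&(px[...,2]>px[...,0]+30)
  if f.sum()>20: print("flange",f.sum(),cv2.minEnclosingCircle(C[f][:,:2].astype(np.float32)*1000))
E
```

```text
clock: 3.3
ee_pos: [0.5389, 0.0208, 0.114]
tool_rot: [-180.0, 0.2, 22.4]
wrist_force: [0.0, 0.5, 0.6]
opening: -0.0
gripper_force: 0.0
clock: 4.8
ee_pos: [0.656, -0.0153, 0.1155]
tool_rot: [180.0, -0.1, 22.5]
wrist_force: [0.1, -1.0, 0.7]
opening: 0.0
gripper_force: 0.0
clock: 5.55
ee_pos: [0.5043, 0.0057, 0.2463]
tool_rot: [180.0, -0.1, 22.6]
wrist_force: [1.0, 0.4, -0.7]
opening: 0.45
gripper_force: 0.0
top plug_grip 0.7 [249. 275.] [0.514 0.129 0.072]
top bore 0.17 [406. 188.] [ 0.702 -0.182  0.035]
top keeper_pivot 0.68 [343. 243.] [ 0.493 -0.033  0.645]
top keeper_post 0.48 [332. 196.] [ 0.661 -0.031  0.134]
top red_bin_in 0.77 [182. 294.] [0.483 0.273 0.002]
wrist plug_grip 0.77 [176. 139.] [0.52  0.117 0.075]
wrist plug_grip 0.69 [273. 368.] [ 0.39  -0.008  0.094]
wrist keeper_pivot 0.97 [434. 147.] [ 0.583 -0.048  0.089]
wrist keeper_post 0.67 [489.   5.] [ 0.659 -0.032  0.124]
wrist red_bin_in 0.84 [ 4. 96.] [0.489 0.28  0.004]
bar 1779 [ 0.50723712 -0.01563958  0.11831507] ((506.1883239746094, -16.444046020507812), (45.19490051269531, 16.13916015625), 22.116662979125977)
flange 3220 ((505.53558349609375, -17.6824893951416), 30.636966705322266)
```

View pics/wrist2.png

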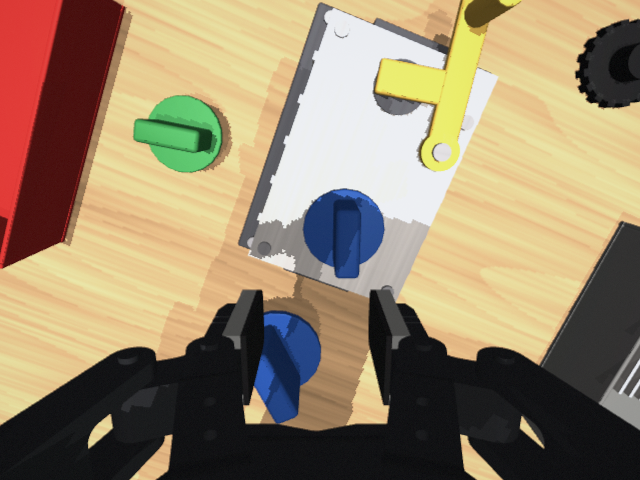

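The wrist view shows the keeper open at about 1.36 rad (post at (490,5)). The plug bar at (345,238) lies along the tool's x axis. Next I descend and grip.

```bash
python3 -m jog '[[0.45,0,-0.0215,0,0],[0.45,0,-0.0215,-0.05,0],[0.45,0,-0.0215,-0.1,0],[0.45,0,-0.0215,-0.13,0],[0.45,0,-0.0215,-0.149,0],[0.45,0,-0.0215,-0.149,0],[0.45,0,-0.0215,-0.149,0]]'; python3 -m jog '[[0,0,0,0,0],[0,0,0,0,0],[0,0,0,0,0],[0,0,0,0,0],[0,0,0,0,0]]' 80
```

```text
clock: 7.02
ee_pos: [0.5058, -0.0161, 0.0969]
tool_rot: [180.0, -0.1, 22.5]
wrist_force: [0.7, 0.2, 0.1]
opening: 0.448
gripper_force: 0.0
clock: 7.65
ee_pos: [0.5061, -0.0165, 0.0975]
tool_rot: [179.9, -0.1, 22.5]
wrist_force: [-1.5, -0.9, 6.9]
opening: 0.177
gripper_force: 78.3
```

```bash
python3 -m jog '[[0,0,0,0,0.17],[0,0,0,0.0005,0.34],[0,0,0,0.001,0.5],[0,0,0,0.001,0.5],[0,0,0,0.001,0.33],[0,0,0,0.0015,0.16],[0,0,0,0.002,0],[0,0,0,0.0025,-0.17],[0,0,0,0.003,-0.34],[0,0,0,0.0035,-0.5],[0,0,0,0.0035,-0.5]]'
```

```text
clock: 9.02
ee_pos: [0.5048, -0.0159, 0.0994]
tool_rot: [180.0, 0.0, -6.2]
wrist_force: [1.8, -0.6, -7.0]
opening: 0.18
gripper_force: 78.4
```

```bash
python3 -m jog '[[0,0,0,0.0,0.17],[0,0,0,0.0005,0.34],[0,0,0,0.001,0.51],[0,0,0,0.0015,0.68],[0,0,0,0.002,0.85],[0,0,0,0.0025,1.0],[0,0,0,0.0025,1.0]]';python3 -m jog '[[0,0,0,0.0,-0.17],[0,0,0,0.0005,-0.34],[0,0,0,0.001,-0.51],[0,0,0,0.0015,-0.68],[0,0,0,0.002,-0.85],[0,0,0,0.0025,-1.0],[0,0,0,0.0025,-1.0]]'
python3 - <<'E'
from h import *
im=cap("scene");a=im["pixels"][...,::-1]
cv2.imwrite("pics/s3.png",cv2.resize(a[180:320,250:430],None,fx=4,fy=4,interpolation=cv2.INTER_CUBIC))
E
```

```text
clock: 9.9
ee_pos: [0.5054, -0.0163, 0.1021]
tool_rot: [180.0, -0.0, 51.2]
wrist_force: [1.7, 0.2, -8.7]
opening: 0.173
gripper_force: 78.3
clock: 10.78
ee_pos: [0.5051, -0.0159, 0.1048]
tool_rot: [180.0, 0.0, -6.2]
wrist_force: [1.5, 0.2, -5.6]
opening: 0.175
gripper_force: 78.6
```

View pics/s3.png

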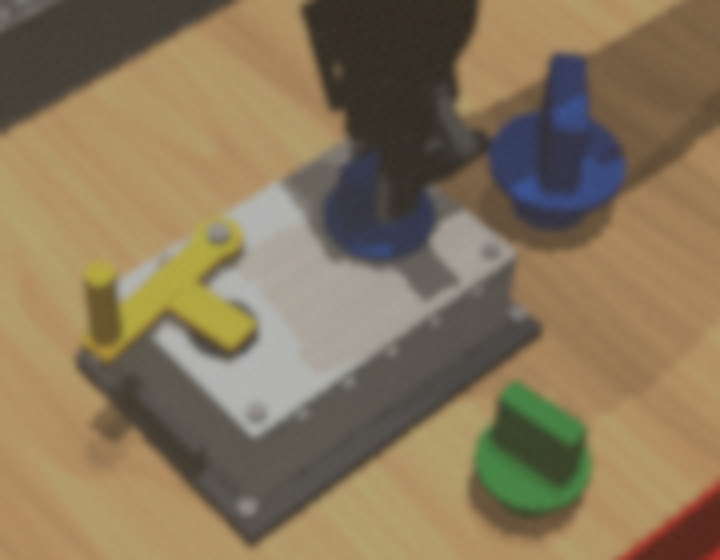

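The crop shows the casting seated, the keeper open on the left, and the plug (crop 385,225) in the jaws and rising with a pull of only 6–9 N. I continue twisting.

```bash
U='x'; python3 -m jog '[[0,0,0,0.0005,0.17],[0,0,0,0.001,0.34],[0,0,0,0.0015,0.51],[0,0,0,0.002,0.68],[0,0,0,0.0025,0.85],[0,0,0,0.003,1.0],[0,0,0,0.003,1.0]]';python3 -m jog '[[0,0,0,0.0,-0.17],[0,0,0,0.0005,-0.34],[0,0,0,0.001,-0.51],[0,0,0,0.0015,-0.68],[0,0,0,0.002,-0.85],[0,0,0,0.0025,-1.0],[0,0,0,0.0025,-1.0]]';python3 -m jog '[[0,0,0,0.0,0.17],[0,0,0,0.0005,0.34],[0,0,0,0.001,0.51],[0,0,0,0.0015,0.68],[0,0,0,0.002,0.85],[0,0,0,0.0025,1.0],[0,0,0,0.0025,1.0]]';python3 -m jog '[[0,0,0,0.0,-0.17],[0,0,0,0.0005,-0.34],[0,0,0,0.001,-0.51],[0,0,0,0.0015,-0.68],[0,0,0,0.002,-0.85],[0,0,0,0.0025,-1.0],[0,0,0,0.0025,-1.0]]'
```

```text
clock: 11.7
ee_pos: [0.5054, -0.0164, 0.1079]
tool_rot: [180.0, -0.0, 51.2]
wrist_force: [0.9, 0.7, -5.3]
opening: 0.17
gripper_force: 78.7
clock: 12.58
ee_pos: [0.5052, -0.0158, 0.1104]
tool_rot: [180.0, -0.0, -6.2]
wrist_force: [0.3, -0.6, -4.7]
opening: 0.177
gripper_force: 78.9
clock: 13.45
ee_pos: [0.5057, -0.0166, 0.1131]
tool_rot: [179.9, -0.0, 51.2]
wrist_force: [1.0, -1.0, -2.4]
opening: 0.172
gripper_force: 79.0
clock: 14.32
ee_pos: [0.5053, -0.0157, 0.1157]
tool_rot: [180.0, -0.0, -6.1]
wrist_force: [0.1, -0.6, -0.3]
opening: 0.176
gripper_force: 79.4
```

```bash
python3 -m jog '[[0,0,0,0.0,0.17],[0,0,0,0.0005,0.34],[0,0,0,0.001,0.51],[0,0,0,0.0015,0.68],[0,0,0,0.002,0.85],[0,0,0,0.0025,1.0],[0,0,0,0.0025,1.0]]';python3 -m jog '[[0,0,0,0.0,-0.17],[0,0,0,0.0005,-0.34],[0,0,0,0.001,-0.51],[0,0,0,0.0015,-0.68],[0,0,0,0.002,-0.85],[0,0,0,0.0025,-1.0],[0,0,0,0.0025,-1.0]]'
```

```text
clock: 15.2
ee_pos: [0.5052, -0.0162, 0.118]
tool_rot: [-180.0, -0.0, 51.1]
wrist_force: [-0.8, -0.6, -1.1]
opening: 0.177
gripper_force: 79.4
clock: 16.08
ee_pos: [0.5053, -0.0159, 0.1204]
tool_rot: [180.0, -0.0, -6.1]
wrist_force: [0.0, 0.0, 0.4]
opening: 0.18
gripper_force: 79.3
```

Loose: the force is about 0. I lift slowly and check.

```bash
python3 -m jog '[[0,0,0,0.002,0],[0,0,0,0.004,0],[0,0,0,0.006,0],[0,0,0,0.009,0],[0,0,0,0.014,0],[0,0,0,0.02,0],[0,0,0,0.03,0],[0,0,0,0.03,0]]'; python3 -m jog '[[0,0,0,0.04,0],[0,0,0,0.08,0],[0,0,0,0.11,0],[0,0,0,0.11,0]]'
python3 - <<'E'
from h import *
im=cap("scene");a=im["pixels"][...,::-1];C=cloud(im)
for d in tip_of("red_bin_in","scene")[:1]: print(ray(im,d["location"],.004))
d=cut_out("red_bin_in","scene") or cut_out("red_bin","scene") if 0 else []
p=im["pixels"].astype(int);m=(p[...,0]>p[...,1]+60)&(p[...,0]>p[...,2]+60)&(abs(C[...,0]-.49)<.15)&(abs(C[...,1]-.28)<.15)&(C[...,2]<.1)
print(cv2.minAreaRect(C[m][:,:2].astype(np.float32)*1000))
im2=cap("top");C2=cloud(im2);p=im2["pixels"].astype(int);m=(p[...,0]>p[...,1]+60)&(p[...,0]>p[...,2]+60)&(abs(C2[...,0]-.49)<.15)&(abs(C2[...,1]-.28)<.15)&(C2[...,2]<.1)
print(cv2.minAreaRect(C2[m][:,:2].astype(np.float32)*1000))
cv2.imwrite("pics/s4.png",a)
E
```

```text
clock: 17.08
ee_pos: [0.5059, -0.0161, 0.1513]
tool_rot: [-180.0, -0.1, -6.1]
wrist_force: [-0.4, -0.0, -0.4]
opening: 0.177
gripper_force: 79.3
clock: 17.58
ee_pos: [0.5066, -0.0162, 0.2623]
tool_rot: [-180.0, -0.3, -6.1]
wrist_force: [0.4, -0.1, -2.4]
opening: 0.175
gripper_force: 79.3
[0.48481304 0.27847249 0.004     ]
((467.6253662109375, 268.0737609863281), (254.45921325683594, 176.52032470703125), 0.23393018543720245)
((492.41070556640625, 294.76177978515625), (223.37753295898438, 176.4552764892578), 0.30973413586616516)
```

View pics/s4.png

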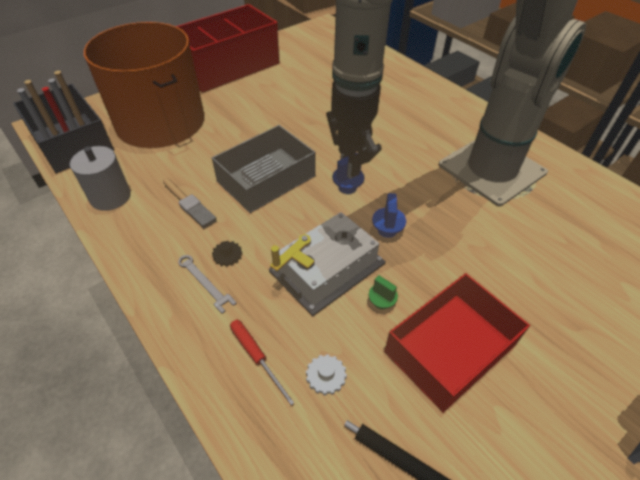

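The picture shows the plug held at (347,178), the bore empty at (343,230) and the casting seated. Next is the red bin, centred at about (0.486, 0.28).

```bash
python3 -m jog '[[0,-0.02,0.05,0,0],[0,-0.02,0.1,0,0],[0,-0.02,0.15,0,0],[0,-0.02,0.2,0,0],[0,-0.02,0.25,0,0],[0,-0.02,0.296,0,0],[0,-0.02,0.296,0,0],[0,-0.02,0.296,0,0],[0,-0.02,0.296,0,0]]'; python3 -m jog '[[0,0,0,-0.04,0],[0,0,0,-0.09,0],[0,0,0,-0.14,0],[0,0,0,-0.17,0],[0,0,0,-0.185,0],[0,0,0,-0.195,0],[0,0,0,-0.195,0],[0,0,0,-0.195,0]]';python3 -m jog '[[0.45,0,0,0,0],[0.45,0,0,0,0],[0.45,0,0,0,0],[0.45,0,0,0,0],[0.45,0,0,0.04,0],[0.45,0,0,0.1,0],[0.45,0,0,0.18,0],[0.45,0,-0.03,0.2,0],[0.45,0,-0.03,0.2,0],[0.45,0,-0.03,0.2,0]]'
python3 - <<'E'
from h import *
im=cap("top");a=im["pixels"][...,::-1];cv2.imwrite("pics/t5.png",a)
im=cap("wrist");cv2.imwrite("pics/w5.png",im["pixels"][...,::-1]);C=cloud(im)
for d in tip_of("plug_grip","wrist")[:3]:
  c,w=d["location"];print(round(d["conf"],2),np.round(d["location"]),C[int(w),int(c)])
E
```

```text
clock: 18.85
ee_pos: [0.4853, 0.2779, 0.2598]
tool_rot: [179.9, 0.0, -6.3]
wrist_force: [0.2, 0.5, -1.5]
opening: 0.174
gripper_force: 79.3
clock: 19.85
ee_pos: [0.486, 0.2803, 0.0664]
tool_rot: [-179.9, -0.1, -6.1]
wrist_force: [-0.6, -0.1, -0.5]
opening: 0.176
gripper_force: 79.3
clock: 21.1
ee_pos: [0.4846, 0.2502, 0.2647]
tool_rot: [-180.0, 0.1, -6.1]
wrist_force: [-0.4, 0.6, 0.1]
opening: 0.451
gripper_force: 0.0
0.81 [279. 210.] [0.48911642 0.27750573 0.0788239 ]
0.58 [470. 148.] [0.51963795 0.13072998 0.07465742]
```

View pics/w5.png

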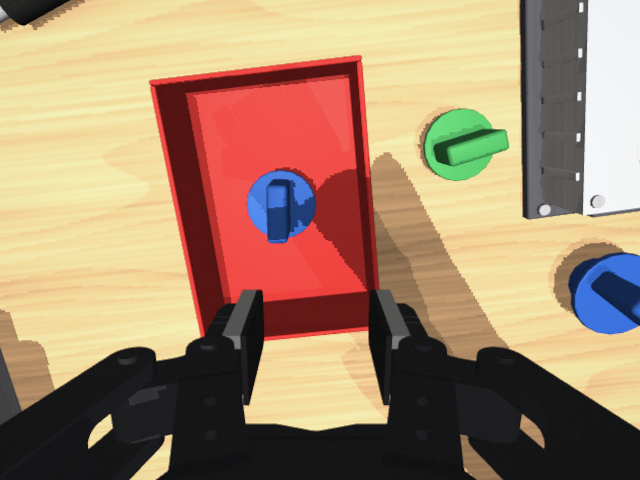

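View pics/t5.png

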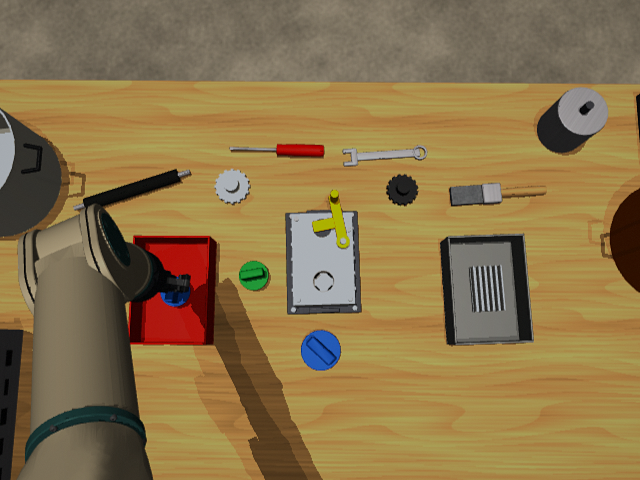

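The wrist view shows the plug standing in the red bin at (280,210), released, with its bar top at z 0.079 m. The top view shows the casting, keeper and bystanders in place.

```bash
python3 -c "
from bench import ticket
print(ticket.sign_off())"
```

```text
the job is handed in; nothing more can be done
None
```

The plug is out of the casting and standing upright in the red bin, the keeper is about 1.36 rad open, the casting sits on its nest and the bystanders look unmoved; the job is handed in at about 21 s, with no verdict shown.

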